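# Tip the rinsed tins over to drain

## Task

The two rinsed, open tins on the drying mat (green tea tin, red coffee tin) must drain: push each one over with the fingertips so that it ends lying on its side on the mat, near where it stood, with its open mouth facing the white washing-up bowl. Only push the tins, never pinch, lift or carry them, and leave the mug, the salt can and the amber jar standing where they are.

Things in the scene. Friction and masses are not known exactly. Their poses are not given: they have to be found in the camera images.
- tea_tin: Green open-topped tin, brass panels, bare inside, 4 mm walls, 0.14-0.28 kg, mouth up on the mat. 70 (x) x 60 (y) x 150 (z) mm; origin: centre of its underside, z to the mouth. Its y starts within 0.35 rad of world +y. Pushed in its upper third along its y (either way) it tips over a 70 mm bottom edge, hardly sliding; past 22 degrees it falls by itself.
- coffee_tin: Red open-topped tin, cream panels, bare metal inside, 4 mm walls, 0.14-0.28 kg, mouth up on the mat. 90 (x) x 60 (y) x 130 (z) mm; origin, axes and behaviour as for the tea tin, falling by itself past 25 degrees. One tin stands nearer, one farther (either order), centres 120 to 180 mm apart along the mat's x, each up to 40 mm left or right of its middle.
- tea_tin_mouth (a point): Centre of the tea tin's open mouth, 150 mm along the tin's z from its origin.
- coffee_tin_mouth (a point): Centre of the coffee tin's open mouth, 130 mm along the tin's z from its origin.
- mat: Fixed dark rubber drying mat with grey ribs, 300 (x) x 540 (y) x 6 mm thick; origin at the centre of its underside on the counter, its long y axis running left-right between the bowl and the dish rack (turned up to 0.15 rad).
- basin: Fixed white open washing-up bowl (rectangular), 320 (x) x 250 (y) x 110 mm high, beside one short end of the mat, either left (+y) or right (-y) of it; origin at the centre of its underside.
- rack: Fixed steel wire dish rack with three plates, 300 (x) x 200 (y) mm, plates reaching 180 mm high, beside the other short end of the mat; origin at the centre of its underside.
- mug: Blue mug, radius 38 mm, 90 mm high, beyond the mat's far edge; origin at the centre of its underside. To be left alone.
- salt: Closed white salt can with a red label, radius 30 mm, 110 mm high, beyond the mat's far edge; origin at the centre of its underside. To be left alone.
- jar: Closed amber glass jar with a brass lid, radius 35 mm, 100 mm high, beyond the mat's far edge; origin at the centre of its underside. To be left alone.
Not all that is in view belongs to the job. Leave any purple look-alike of the coffee_tin alone.

How it is judged (in metres and radians):
At the end, for the whole second after the job is handed in: Both tins lie on a side flat on the mat (axis within 7 degrees of level), at rest, base and mouth centres over the mat (5 mm grace), axis within 0.6 rad of the mat's long axis and mouth towards the washing-up bowl; mug, salt can and jar upright within 20 mm of where they stood (angle between tea_tin's own z axis and vertical between 1.45 and 1.69 rad and angle between the z axis of each of tea_tin, coffee_tin and the y axis of mat, either way round below 0.6 rad and z of basin in the frame of tea_tin above 0.1 m and height (world z) of each of tea_tin, tea_tin_mouth, coffee_tin, coffee_tin_mouth below 0.055 m and x of tea_tin in the frame of mat between -0.155 and 0.155 m and y of tea_tin in the frame of mat between -0.275 and 0.275 m and x of tea_tin_mouth in the frame of mat between -0.155 and 0.155 m and y of tea_tin_mouth in the frame of mat between -0.275 and 0.275 m and linear speed of each of tea_tin, coffee_tin below 0.02 m/s and angular speed of each of tea_tin, coffee_tin below 0.1 rad/s and angle between coffee_tin's own z axis and vertical between 1.45 and 1.69 rad and z of basin in the frame of coffee_tin above 0.1 m and x of coffee_tin in the frame of mat between -0.155 and 0.155 m and y of coffee_tin in the frame of mat between -0.275 and 0.275 m and x of coffee_tin_mouth in the frame of mat between -0.155 and 0.155 m and y of coffee_tin_mouth in the frame of mat between -0.275 and 0.275 m and distance of each of mug, salt, jar from where it was at the start of the episode below 0.02 m and angle between each of mug, salt, jar's own z axis and vertical below 0.15 rad); the robot touches nothing.
It fails at once if the tea tin is lifted off the mat (height (world z) of tea_tin above 0.08 m or height (world z) of tea_tin_mouth above 0.19 m).
It fails at once if the coffee tin is lifted off the mat (height (world z) of coffee_tin above 0.08 m or height (world z) of coffee_tin_mouth above 0.17 m).
It fails at once if the base of the tea tin ends up more than 150 mm from where it stood (carried or shoved away) (distance of tea_tin from where it was at the start of the episode above 0.15 m).
It fails at once if the base of the coffee tin ends up more than 150 mm from where it stood (carried or shoved away) (distance of coffee_tin from where it was at the start of the episode above 0.15 m).
It fails at once if the mug, the salt can or the jar is knocked over or displaced by more than 20 mm (distance of any of mug, salt, jar from where it was at the start of the episode above 0.02 m or angle between any of mug, salt, jar's own z axis and vertical above 0.4 rad).
It also fails if it takes over 45 s, if anything falls off the work surface, if the arm or the gripper's body presses on something with over 40 N, if the wrist force passes 120 N, or if a joint passes its speed limit or range.

## Robot

A 7-joint arm with a two-finger parallel gripper is mounted at the origin on the work surface. World frame = base frame: x ahead of the robot, y to its left, z up, the work surface at z = 0. Lengths are in mm, angles in rad, forces in N, time in s.
With the tool pointing down it reaches from about 400 to 900 mm from the base axis. Payload 5.6 kg.
Tool frame: the origin (TCP) lies midway between the tips of the shut fingers; the grasp point (between the pads) lies 19 mm behind it; z points along the fingers, y is the line along which they close (so a half turn about z gives the same grasp; the last joint's range is limited). The gripper opens to 92 mm and grips with 3 to 60 N. Pads are 20 mm wide; open, the fingers measure 128 mm over their backs; the gripper's body (75 mm by 189 mm) begins 69 mm behind the grasp point.
Start: joints at [-1.367, 0.468, -0.012, 1.603, 0.006, 1.071, -0.056], TCP at [158.838, 630.301, 214.592] pointing down, gripper open.
Joint ranges: [-2.53, 2.53], [-0.31, 2.02], [-1.57, 1.55], [0.28, 2.44], [-1.29, 4.43], [0.15, 1.84], [-2.92, 2.92]. Speed limits (rad/s): [2.57, 2.57, 3.14, 3.14, 3.14, 3.14, 3.14].

## Interface

Orientations are given as a rotation vector (axis times angle).
In Python, from cell import robot, grip, kin, viewer gives the robot as it stands. Calls block until the motion is done:
- robot.movep(position, orientation): joint-space move of the TCP to a pose.
- robot.servo_line(position, feed=150, rotation=None): straight line of the TCP; rotation=None keeps the orientation; feed is the mean speed in mm/s.
- robot.goto_joints(angles): joint-space move.
- grip(opening, newtons=None): opening from 0.0 (shut) to 1.0 (fully open); newtons is the grip in N (None keeps the last); returns when the fingers have stopped.
- robot.hold(seconds).
- kin.ik(position, orientation): joint angles nearest the present ones, or None.
- robot.observe(): the state.
- viewer.read_camera(name): name is "scene" or "top" or "wrist"; returns the picture (480x640x3 uint8, red, green, blue); there is no depth.
- viewer.camera_info(name): a dict with "camera_matrix" (3x3 intrinsics, pixels), "R" (3x3) and "t" (3): a world point X has camera coordinates R X + t. Camera axes: x right, y down, z forward; pixel columns grow to the right and rows downward; lengths in mm; the calibration is good to about 2 mm. The wrist camera is an equidistant fisheye: a pixel r from the principal point sees the ray r / f radians off the axis. A picture is of the moment at which its call begins: read the wrist's pose just before it. camera_info takes no time and is no camera call; for the wrist camera it gives the pose at the moment of the call.
A pose or a line that the arm cannot do raises robot.IKError and nothing moves.
- robot.job_done(): hands the job in; it is judged then, once.
Trained networks look in the newest picture that a camera, given by its name, has taken for a name from the list of things; names that differ only in an ending like _2 or _b are one class to them, and where a whole thing is asked for, a point or a joint stands for the part that bears it (a point fixed in the world has none). Each returns a list of dicts, best first, with "confidence" (0 to 1); they miss things now and then, are a little off and sometimes report something else, mostly with a low value. They report only what shows in the picture. A call takes as long as a camera call. They do not tell look-alikes from the thing itself.
- viewer.silhouettes(name, camera): "mask" (480x640 bool, what is visible of it).
- viewer.pinpoint(name, camera): "at" ([x, y, z] in mm, in the coordinates of the camera as it stood for that picture, good to about 4 mm: a listed point, or the origin of a listed thing).
The state is a dict: "t": time; "joints": joint angles; "joint_velocities": joint speeds; "joint_torque": joint torques, N m; "tcp_pos": TCP position; "tcp_rot": TCP orientation; "contact_force": force on the tool from outside, world axes, zero at the start; "wrist_torque": the same for the moment, N m; "grip_width": opening from 0.0 (shut) to 1.0 (fully open); "grip_force": force on a finger pad.
Only numpy, scipy, OpenCV 4.12 (cv2) and the standard library are available. Lean on these libraries where they do the work, as an engineer would, in place of code of your own. Each camera call takes 0.05 s, during which the arm holds its last target. There are 200 camera calls.

## Working session

There is one attempt and no reset: what is moved stays moved. The work goes in short steps, each a Python script; the robot and the scene stay as the last script left them, time stands still between calls to the robot, and variables do not carry over. Pictures are saved under pics/ and viewed, at most 10 in all, crops included, and the job is handed in when it is done.

```bash
mkdir -p pics; cat > h.py <<'E'
import numpy as np, cv2
from cell import robot, grip, kin, viewer
def snap(cam,fn=None):
    im=viewer.read_camera(cam); info=viewer.camera_info(cam)
    if fn: cv2.imwrite('pics/'+fn,im[:,:,::-1])
    return im,info
def world(p,info): return np.array(info['R']).T@(np.array(p)-np.array(info['t']))
E
python3 - <<'E'
from h import *
np.set_printoptions(precision=1,suppress=True)
ims=[]
for c in ['top','scene']:
    im,i=snap(c); ims.append(im)
    print(c,'campos',-np.array(i['R']).T@np.array(i['t']))
    for n in ['tea_tin','coffee_tin','tea_tin_mouth','coffee_tin_mouth','mat','basin','rack','mug','salt','jar']:
        for d in viewer.pinpoint(n,c): print(n,round(d['confidence'],2),world(d['at'],i))
cv2.imwrite('pics/a_top.png',ims[0][:,:,::-1]);cv2.imwrite('pics/a_scene.png',ims[1][:,:,::-1])
print(robot.observe()['tcp_rot'],robot.observe()['t'])
E
```

```text
top campos [ 276.7   -5.7 1565.7]
tea_tin 0.65 [461.9   2.   10. ]
coffee_tin 0.93 [ 304.3 -312.     2.5]
coffee_tin 0.68 [600.8  20.    8.2]
tea_tin_mouth 0.91 [464.7  -1.  160.1]
coffee_tin_mouth 0.93 [ 304.4 -315.1  130.5]
coffee_tin_mouth 0.83 [599.7  15.2 137.4]
mat 0.91 [530.2  15.3   4.9]
basin 0.92 [573.7 487.4  -0.2]
rack 0.78 [ 578.6 -491.1    2. ]
mug 0.79 [787.6 189.6  -0.8]
salt 0.9 [779.2 -22.6   1.9]
jar 0.74 [ 792.3 -188.9    3.4]
scene campos [1063.6 -706.3 1101.6]
tea_tin 0.75 [459.7  -1.7   5.4]
coffee_tin 0.92 [600.7  24.4   1.6]
coffee_tin 0.84 [ 302.  -312.3    1.3]
tea_tin_mouth 0.65 [457.2   2.8 160.1]
coffee_tin_mouth 0.93 [598.3  19.4 136.5]
coffee_tin_mouth 0.8 [ 305.5 -310.6  136.6]
coffee_tin_mouth 0.24 [ 791.3 -189.2    0.4]
mat 0.97 [526.6  18.8  -0.9]
basin 0.87 [569.9 488.7   4.3]
basin 0.74 [784.2 187.5   5.3]
rack 0.6 [ 579.2 -490.8   -1.9]
mug 0.81 [784.8 188.7   3.7]
salt 0.7 [781.2 -16.2   0.7]
jar 0.69 [ 792.4 -188.1   -2.1]
jar 0.56 [528.2  16.5   0. ]
[ 0.4  3.1 -0. ] 1.1
```

View pics/a_top.png

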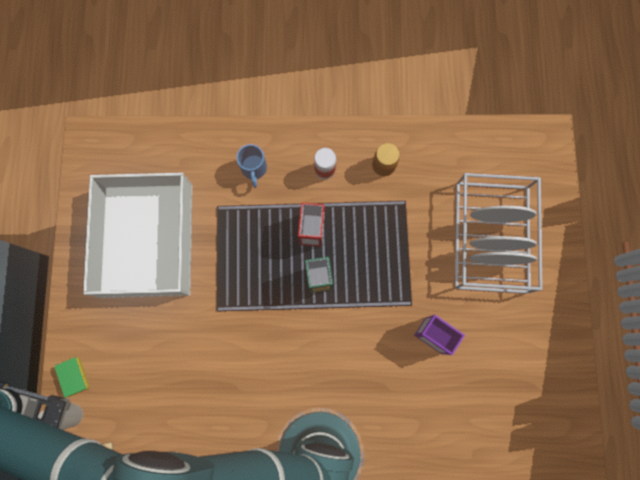

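View pics/a_scene.png

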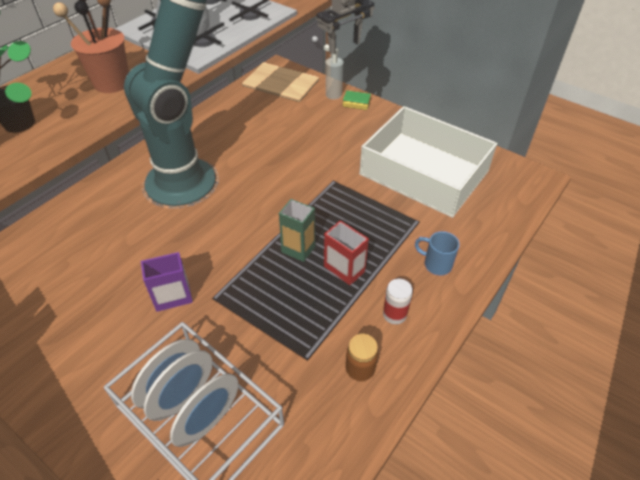

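The top view has the bowl on the left (+y). The red tin is at about (312,225) and the green one at about (319,275), both upright on the mat, with the purple look-alike at (440,335). The scene view agrees: green at (297,230), red at (346,252). Next I fit position and yaw to the silhouettes in both views.

```bash
cat > fit.py <<'E'
from h import *
from scipy.optimize import minimize
def box(p,dims,z0):
    x,y,a=p; c,s=np.cos(a),np.sin(a)
    return np.array([[x+c*u-s*v,y+s*u+c*v,z] for u in(-dims[0]/2,dims[0]/2) for v in(-dims[1]/2,dims[1]/2) for z in(z0,z0+dims[2])])
def render(P,i,k=4):
    q=(np.array(i['R'])@P.T).T+np.array(i['t']); q=(np.array(i['camera_matrix'])@q.T).T; q=(q[:,:2]/q[:,2:]+.5)*k-.5
    m=np.zeros((480*k,640*k),np.uint8); cv2.fillConvexPoly(m,cv2.convexHull(np.round(q*16).astype(np.int32)),255,shift=4)
    return cv2.resize(m,(640,480),interpolation=cv2.INTER_AREA)/255.
things={'tea_tin':((70,60,150),6,(460,0)),'coffee_tin':((90,60,130),6,(600,21)),'mat':((300,540,6),0,(528,17))}
infos={};masks={n:{} for n in things}
for c in('top','scene'):
    _,infos[c]=snap(c)
    for n,(d,z,p0) in things.items():
        ref=render(box((*p0,0),d,z),infos[c])
        L=viewer.silhouettes(n,c)
        if L:
            m=max((l['mask'] for l in L),key=lambda m:(m*ref).sum()/np.maximum(m,ref).sum())
            masks[n][c]=cv2.morphologyEx(m.astype(np.uint8),cv2.MORPH_CLOSE,np.ones((3,3)))
for n,(d,z,p0) in things.items():
    def cost(p):
        t=0
        for c,m in masks[n].items():
            r=render(box(p,d,z),infos[c]); t+=1-np.minimum(m,r).sum()/np.maximum(m,r).sum()
        return t/len(masks[n])
    best=min((minimize(cost,(*p0,a),method='Nelder-Mead',options=dict(initial_simplex=[(*p0,a),(p0[0]+6,p0[1],a),(p0[0],p0[1]+6,a),(*p0,a+.1)])) for a in(-.25,0,.25)),key=lambda r:r.fun)
    print(n,np.round(best.x,3),round(best.fun,3),list(masks[n]))
E
python3 fit.py; python3 - <<'E'
import cv2
im=cv2.imread('pics/a_top.png')[190:310,210:420]
cv2.imwrite('pics/crop.png',cv2.resize(im,None,fx=3.8,fy=3.8,interpolation=cv2.INTER_CUBIC))
E
```

```text
tea_tin [4.6144e+02 7.2000e-02 1.3800e-01] 0.047 ['top']
coffee_tin [ 6.01119e+02  1.90560e+01 -9.40000e-02] 0.04 ['top', 'scene']
mat [5.30735e+02 1.73090e+01 2.40000e-02] 0.156 ['top', 'scene']
```

View pics/crop.png

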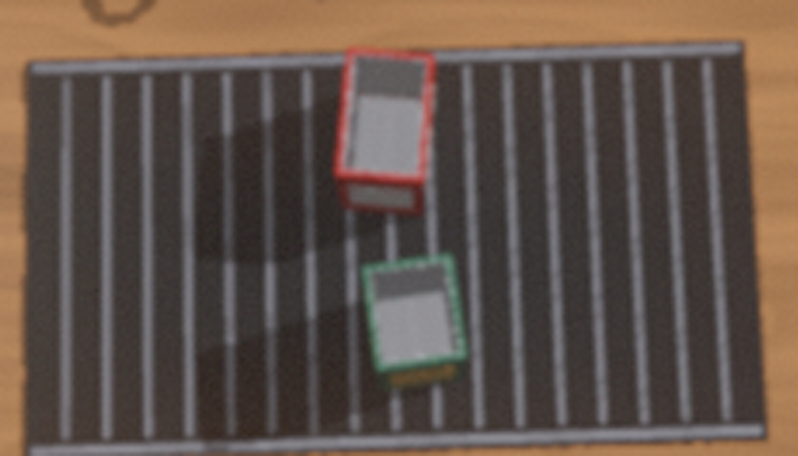

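The crop confirms the fitted yaws: the green tin's x axis leans left (about +0.12) and the red one's leans right (about -0.09). I'll now push both toward +y along their own y axes.

```bash
cat > push.py <<'E'
from h import *
from scipy.spatial.transform import Rotation as Ro
def rot(a):
    best=None
    for s in(1,-1):
        y=s*np.array([np.cos(a),np.sin(a),0]);z=np.array([0,0,-1.]);R=np.c_[np.cross(y,z),y,z]
        yield Ro.from_matrix(R).as_rotvec()
def push(x,y,a,zt,travel):
    d=np.array([-np.sin(a),np.cos(a),0]); c=np.array([x,y,0.]); q0=np.array(robot.observe()['joints'])
    start=c-d*(30+10+30)
    opts=[(np.abs(q-q0).max(),r) for r in rot(a) for q in [kin.ik(start+[0,0,270],r)] if q is not None]
    r=min(opts,key=lambda o:o[0])[1]
    robot.movep(start+[0,0,270],r)
    robot.servo_line(start+[0,0,zt],feed=150)
    end=c+d*(travel-40)+[0,0,zt]
    robot.servo_line(end,feed=60); o=robot.observe(); print('pushed',o['tcp_pos'],o['contact_force'])
    robot.servo_line(end-d*40,feed=120)
    robot.servo_line(end-d*40+[0,0,270-zt],feed=200)
E
python3 - <<'E'
from push import *
grip(0.0)
robot.servo_line(np.array(robot.observe()['tcp_pos'])+[0,0,70],feed=150)
push(461.4,0,.13,121,62)
print(robot.observe()['t'])
push(601,19,-.095,104,58)
robot.movep([450,-250,300],robot.observe()['tcp_rot'])
print(robot.observe()['t'])
snap('scene','b_scene.png'); im,_=snap('top','b_top.png')
E
```

```text
pushed [458.57577359  21.47255977 121.01409106] [0.27452201 1.32008091 0.40159338]
10.3667
pushed [602.67198739  36.40372546 104.04527156] [-0.86908071 -0.04065531 -0.27994094]
16.425
```

View pics/b_scene.png

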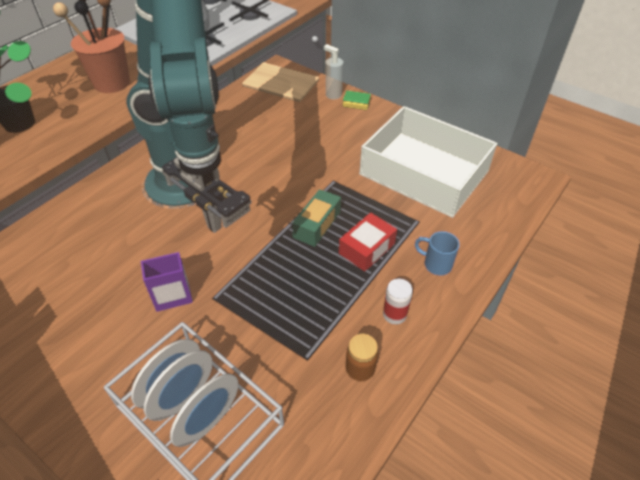

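View pics/b_top.png

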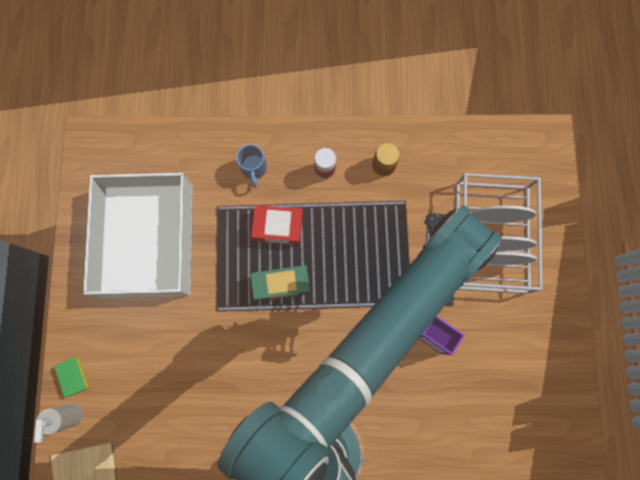

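In both views the tins lie flat on the mat: red at about (277,224) and green at about (280,282) in the top view. Both mouths point left to the bowl, the mug, salt can and jar haven't moved, and the arm is clear.

```bash
python3 -c "
from h import *
robot.hold(0.5); print(robot.job_done())"
```

```text
the job is handed in; nothing more can be done
None
```

Both tins were pushed over and lie on their sides on the mat with their mouths towards the bowl, the mug, salt can and jar look unmoved in the last pictures, and the job is handed in (no verdict was returned).

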